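# Shut the mixer hood and start it at the touch-free switch

## Task

Get the tube mixer running: with the fingers push its sliding hood all the way shut over the tubes, and only then point at the round touch-free switch, holding the fingertips still just above the middle of it, without touching it, for about two seconds, and finally draw the hand well away from both switches. The square switch is the stop: do not touch it and do not bring the hand low over it. Nothing is to be gripped or lifted, and everything else on the bench stays where it stands.

Things in the scene. Friction and masses are not known exactly. Their poses are not given: they have to be found in the camera images.
- mixer: fixed white tube mixer, a flat box 150 (x) by 360 (y) mm, its deck 68 mm above the table; origin at the centre of its underside. Twelve small tubes with orange caps (tops 94 mm above the table) stand on the +y half of the deck. The hood slides along its own y axis
- hood (a joint): how far the mixer's hood has slid, in m: 0 fully open (over the bare -y half of the deck), 0.14 fully shut (over the tubes, against its stop); it moves along the mixer's +y axis, needs about 2 to 4 N, and stays where it is left
- hood_face (a point): centre of the flat upright outside face of the grey hood, the face that looks to the mixer's -y and is pushed towards +y. The face is 138 mm wide (along the mixer's x) and 50 mm high (72 to 122 mm above the table; this point is at 97 mm). The hood is a shell 138 wide, 150 long and 50 mm high; with the joint at 0 this point lies 145 mm from the mixer's centre on its -y side, with 35 mm of bare deck beyond it
- round_switch: fixed touch-free start switch: round white puck 72 mm across with a round black window 40 mm across in the middle of its top, 45 mm above the table; origin at the centre of its underside, z up. It senses fingertips up to about 45 mm above the window and within about 20 mm of its middle
- square_switch: fixed touch-free stop switch: square white block 70 by 70 mm with a square black window 38 mm wide in the middle of its top, 45 mm above the table; origin at the centre of its underside, z up. It senses in the same way
- tube_stand: bystander, loose: white block 60 by 80 mm with six red-capped tubes, 65 mm high; origin at the centre of its underside; stands in a row with the two switches, in any order
- sample_jar: bystander, loose: jar 36 mm across, 50 mm high; origin at the centre of its underside
- reagent_vial: bystander, loose: small bottle 28 mm across, 55 mm high; origin at the centre of its underside
- tip_box: bystander, loose: white box 85 by 120 mm full of orange pipette tips, 57 mm high; origin at the centre of its underside
- phone: bystander, loose: black phone 150 by 72 by 9 mm lying flat; origin at the centre of its underside
- beaker: bystander, loose: open glass beaker 60 mm across, 70 mm high; origin at the centre of its underside

How it is judged:
On the way, in this order (a step that is already met when the one before it is completed fails the run):
1. the hood is pushed fully shut over the tubes (within 6 mm of its stop) (value of joint hood above 0.134 m), for 0.2 s.
2. with the hood shut, the fingertips dwell for 1.5 s just above the middle of the round switch (within 25 mm sideways, tips at most about 50 mm above the window) (horizontal distance between the grasp point and round_switch below 0.025 m and z of the grasp point in the frame of round_switch below 0.115 m and value of joint hood above 0.134 m), for 1.5 s.
At the end, for the whole second after the job is handed in: The hood is shut within 6 mm of its stop and at rest, the hand (grasp point) is more than 150 mm from the origins of both switches, and every bystander stands upright within 20 mm of where it was (value of joint hood above 0.134 m and velocity of joint hood between -0.005 and 0.005 m/s and distance between the grasp point and round_switch above 0.15 m and distance between the grasp point and square_switch above 0.15 m and not (distance of tube_stand from where it was at the start of the episode above 0.02 m) and not (distance of sample_jar from where it was at the start of the episode above 0.02 m) and not (distance of reagent_vial from where it was at the start of the episode above 0.02 m) and not (distance of tip_box from where it was at the start of the episode above 0.02 m) and not (distance of phone from where it was at the start of the episode above 0.02 m) and not (distance of beaker from where it was at the start of the episode above 0.02 m) and not (angle between tube_stand's own z axis and vertical above 0.35 rad) and not (angle between sample_jar's own z axis and vertical above 0.35 rad) and not (angle between reagent_vial's own z axis and vertical above 0.35 rad) and not (angle between tip_box's own z axis and vertical above 0.35 rad) and not (angle between beaker's own z axis and vertical above 0.35 rad)); the robot touches nothing.
It fails at once if the round switch is touched (contact force between any of the fingers, the arm and round_switch above 0.3 N).
It fails at once if the square stop switch is touched (contact force between any of the fingers, the arm and square_switch above 0.3 N).
It fails at once if the hand comes low over the square stop switch (within 30 mm of its middle, tips less than about 50 mm above it) (horizontal distance between the grasp point and square_switch below 0.03 m and z of the grasp point in the frame of square_switch below 0.115 m).
It fails at once if the hand is brought low over the round start switch while the hood is not shut (horizontal distance between the grasp point and round_switch below 0.025 m and z of the grasp point in the frame of round_switch below 0.115 m and not (value of joint hood above 0.134 m)).
It fails at once if a bystander is shifted by more than 20 mm, lifted or tipped (distance of any of tube_stand, sample_jar, reagent_vial, tip_box, phone, beaker from where it was at the start of the episode above 0.02 m or angle between any of tube_stand, sample_jar, reagent_vial, tip_box, beaker's own z axis and vertical above 0.35 rad).
It also fails if it takes over 48 s, if anything falls off the work surface, if the arm or the gripper's body presses on something with over 40 N, if the wrist force passes 120 N, or if a joint passes its speed limit or range.

## Robot

A 6-joint arm with a two-finger parallel gripper is mounted at the origin on the work surface. World frame = base frame: x ahead of the robot, y to its left, z up, the work surface at z = 0. Lengths are in m, angles in rad, forces in N, time in s.
With the tool pointing down it reaches from about 0.275 to 0.775 m from the base axis. Payload 14.6 kg.
Tool frame: the origin (TCP) lies at the very end of the fingers, on their centre line; the grasp point (between the pads) lies 19 mm behind it; z points along the fingers, y is the direction in which the jaws open and shut (so a half turn about z gives the same grasp; the last joint's range is limited). The gripper opens to 85 mm and grips with 20 to 120 N. Pads are 22 mm wide; open, the fingers measure 114 mm over their backs; the gripper's body (76 mm by 85 mm) begins 54 mm behind the grasp point. The pads swing forward as they close: fully open they stand 13 mm farther back than shut.
Start: joints at [1.1, 0.263, -0.048, 1.259, 0, 1.415], TCP at [0.163, 0.499, 0.231] pointing down, gripper open.
Joint ranges: [-2.65, 2.65], [-0.89, 1.7], [-1.18, 1.37], [-2.13, 2.11], [-1.35, 1.29], [-3.14, 3.14]. Speed limits (rad/s): [1.89, 1.89, 2.57, 2.79, 3.14, 3.14].

## Interface

Orientations are given as a unit quaternion [x, y, z, w].
In Python, from bench import r gives the robot as it stands.
- The arm moves only by the tool servo_tool, never from a script. Its argument "rows" is a list that holds one entry, the list of rows, each a list of 7 numbers: the closure, from 0 (fully open) to 1 (shut), then the shift along the tool's x, y, z in mm, then the turn, a rotation vector about the tool's x, y, z in degrees. In form: [[[jaw, x, y, z, ax, ay, az], ...]]. A call has exactly 8 rows; each row is the pose to reach, as a shift and turn from the pose commanded when the call began, along the tool's axes at that moment; what a row does not reach only later rows make up. A row lasts 1/8 s, in which the tool goes at most 62.5 mm and 10.7 degrees, less where a joint would pass 70% of its speed; a pose out of reach is approached as far as the arm can. A call with a gripper value outside its range is refused whole. The fingers move at their own pace and stop on an object; "force" is the grip in N (left out, the last holds). Time passes only in rows, so rows that repeat a pose let the fingers close, or fill a call up. It gives the time, the measured TCP pose, the force and the opening at its end, in the units of the state.
- r.get_obs(): the state, without advancing time (a new reading comes with each control period).
- r.grab_frame(name): name is "side" or "top"; returns a dict with "img" (480x640x3 uint8, red, green, blue), "range_z" (480x640 float32, m along the optical axis (not along the pixel's ray), 0 where there is no reading), "fovy" (degrees; the focal length in pixels is half the picture's height over the tangent of half this angle, whatever the lens; pixels are square), "cx", "cy" (the principal point, pixels), "camera_from_world" (4x4, takes a point from world to camera coordinates). Camera axes: x right, y up, looking along -z (the intrinsics and any distortion apply to the point x, -y, -z); pixel columns grow to the right and rows downward; lengths in m; the calibration is good to about 2 mm. A picture is of the moment at which its call begins.
- r.sign_off(): hands the job in, once; it reports no verdict.
The state is a dict: "clock": time; "q": joint angles; "joint_vel": joint speeds; "joint_efforts": joint torques, N m; "eef_pos": TCP position; "orientation": TCP orientation; "ft_force": force on the tool from outside, world axes, zero at the start; "ft_torque": the same for the moment, N m; "grip_width": finger opening in m.
Only numpy, scipy, OpenCV 4.12 (cv2) and the standard library are available. Lean on these libraries where they do the work, as an engineer would, in place of code of your own. Each camera call takes 0.05 s, during which the arm holds its last target. There are 200 camera calls.

## Working session

There is one attempt and no reset: what is moved stays moved. The work goes in short steps, Python scripts to look and compute and a tool call to move; the robot and the scene stay as the last step left them, time stands still between calls to the robot, and variables do not carry over. Pictures are saved under pics/ and viewed, about 8 in all and at most 12, crops included, and the job is handed in when it is done.

Besides the shell and the picture viewer there is one more tool, called by a JSON object that holds its "fn" and its "kwargs", one argument or row to a line. servo_tool: Moves the arm, as the interface text tells. Its arguments: {"type":"object","properties":{"rows":{"type":"array","items":{"type":"array","items":{"type":"array","items":{"type":"number"}}}},"force":{"type":"number"}},"required":["rows"]}

```bash
mkdir -p pics
cat > h.py <<'E'
import numpy as np, cv2, pickle
from bench import r
def grab(n):
    f=r.grab_frame(n); pickle.dump(f,open(n+'.pkl','wb')); return f
def pts(f):
    # world xyz image from depth
    F=240/np.tan(np.radians(f['fovy'])/2); z=f['range_z']
    v,u=np.mgrid[:480,:640]
    P=np.stack([(u-f['cx'])/F*z,-(v-f['cy'])/F*z,-z,np.ones_like(z)],-1)
    W=P@np.linalg.inv(f['camera_from_world']).T
    W[z==0]=np.nan
    return W[...,:3]
E
python3 - <<'E'
from h import *
print(r.get_obs())
for n in('top','side'):
    f=grab(n); cv2.imwrite(f'pics/{n}0.png',f['img'][...,::-1]); print({k:f[k] for k in f if k not in('img','range_z')})
E
```

```text
{'clock': 0.0, 'q': array([ 1.09968975e+00,  2.63550449e-01, -4.88821859e-02,  1.25939322e+00,
       -2.79580172e-05,  1.41549861e+00]), 'joint_vel': array([0.00049274, 0.00034342, 0.0009248 , 0.00048769, 0.00012966,
       0.00067096]), 'joint_efforts': array([-2.59507695e-03, -6.37615442e+01,  3.84560680e+01,  1.40152100e-02,
       -2.51419497e-04, -5.48766843e-05]), 'eef_pos': array([0.16295629, 0.49881162, 0.23083092]), 'orientation': array([ 1.57249026e-01,  9.87558848e-01, -4.94031123e-04, -1.45304005e-04]), 'ft_force': array([ 0.01337284,  0.37061986, -0.79366902]), 'ft_torque': array([-0.0233327 ,  0.06526497,  0.02481894]), 'grip_width': 0.08545169644339652}
{'fovy': 54.017455947436495, 'cx': 312.5828918914035, 'cy': 244.11331427845, 'camera_from_world': array([[-0.02808702, -0.99946567,  0.0167181 , -0.00297883],
       [ 0.99584655, -0.02652844,  0.08709704, -0.54437569],
       [-0.086607  ,  0.01909496,  0.99605954, -1.17989613],
       [ 0.        ,  0.        ,  0.        ,  1.        ]])}
{'fovy': 47.07586253540644, 'cx': 314.0572102120097, 'cy': 235.60625693070037, 'camera_from_world': array([[ 0.8661252 , -0.49970307, -0.01113473, -0.44362511],
       [ 0.35619142,  0.60144465,  0.71511677, -0.26289893],
       [-0.35064912, -0.62334675,  0.69891632, -1.08751111],
       [ 0.        ,  0.        ,  0.        ,  1.        ]])}
```

View pics/top0.png

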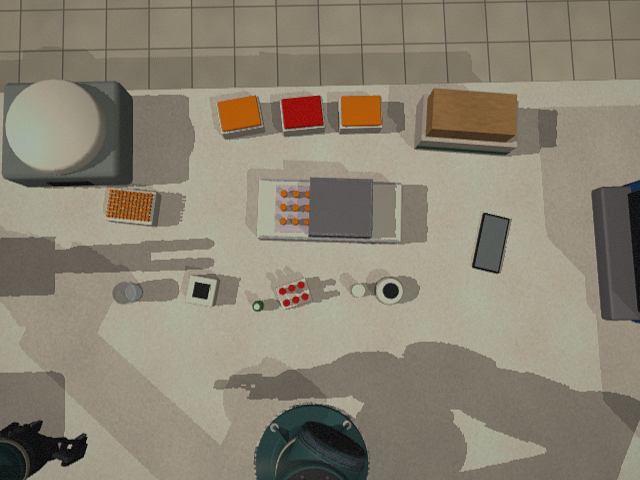

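View pics/side0.png

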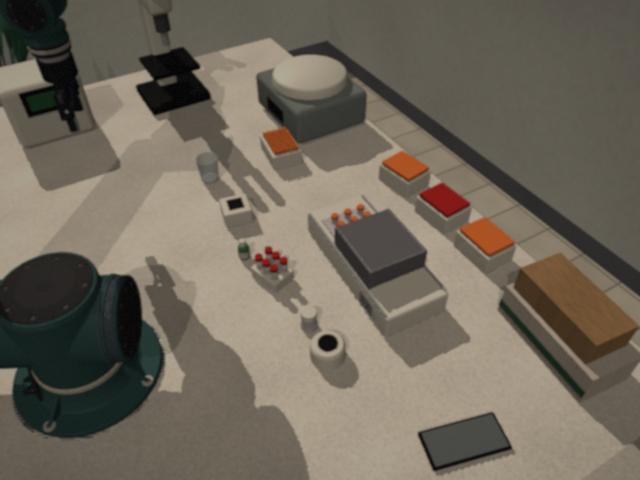

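The top view shows the mixer at about (330,210), with the hood at (340,207) and its face on the right edge at about x=373. The round switch is at (390,291), the square at (202,291), the tube stand at (294,293), and the vial or jar at (359,290). The side view agrees.

```bash
cat > m.py <<'E'
from h import *
f=pickle.load(open('top.pkl','rb'));W=pts(f)
t=pickle.load(open('side.pkl','rb'));S=pts(t)
print('table z top',[np.round(W[v,u],3) for v,u in((260,120),(260,330),(330,440),(150,220))])
print('table z side',[np.round(S[v,u],3) for v,u in((200,360),(420,400),(150,240))])
def rect(name,P,m):
    p=P[m][:, :2]; p=p[np.isfinite(p).all(1)]
    z=np.median(P[m][:,2]); rc=cv2.minAreaRect((p*1000).astype(np.float32))
    print(name,len(p),'z',round(float(z),4),'c',np.round(rc[0],1),'size',np.round(rc[1],1),'ang',round(rc[2],2),'mean',np.round(p.mean(0)*1000,1))
u=np.arange(640)[None];v=np.arange(480)[:,None]
def box(a,b,c,d): return (u>=a)&(u<b)&(v>=c)&(v<d)
def boxw(P,x0,x1,y0,y1): return (P[...,0]>x0)&(P[...,0]<x1)&(P[...,1]>y0)&(P[...,1]<y1)
b=box(240,420,165,260)
rect('hood',W,b&(W[...,2]>.112)); rect('mixer',W,b&(W[...,2]>.058)&(W[...,2]<.09))
rect('round',W,box(370,410,270,312)&(W[...,2]>.035))
rect('square',W,box(180,225,270,312)&(W[...,2]>.035))
for n,bx in(('jar/vial',(345,370,278,305)),('vial',(250,266,296,314)),('stand',(272,318,270,312)),('phone',(468,515,205,280)),('beaker',(108,147,278,308)),('tipbox',(100,162,185,230))):
    rect(n,W,box(*bx)&(W[...,2]>(.006 if n=='phone' else .03)))
# side: hood and switches
sb=boxw(S,.4,.9,-.35,.4)
rect('hood S',S,box(320,450,190,330)&(S[...,2]>.112))
rect('round S',S,box(300,355,320,380)&(S[...,2]>.035)); rect('square S',S,box(212,260,185,230)&(S[...,2]>.035))
# front hood face in side view
fc=box(320,450,190,330)&(S[...,2]>.08)&(S[...,2]<.113); rect('hoodsides S',S,fc)
# black windows top
g=f['img'].max(2)
for n,bx in(('round win',(375,406,277,306)),('sq win',(188,216,278,306))): rect(n,W,box(*bx)&(g<50))
E
python3 m.py
```

```text
table z top [array([0.518, 0.48 , 0.001]), array([ 0.503, -0.062,  0.002]), array([ 0.315, -0.34 ,  0.001]), array([ 0.803,  0.22 , -0.001])]
table z side [array([0.695, 0.091, 0.066]), array([ 0.465, -0.395, -0.003]), array([ 0.565,  0.526, -0.005])]
hood 3656 z 0.122 c [622.4 -84.6] size [150.2 138.7] ang 86.82 mean [621.7 -84.4]
mixer 4815 z 0.0691 c [623.2 -61.3] size [360.1 150.8] ang 86.89 mean [619.6 -46.1]
round 582 z 0.0433 c [ 420.4 -207.4] size [67. 67.] ang 54.69 mean [ 420.3 -206.8]
square 796 z 0.0431 c [433.7 263.2] size [70.5 69.7] ang 78.37 mean [433.8 262.3]
jar/vial 144 z 0.0499 c [ 423.3 -126. ] size [31.1 31.3] ang 45.53 mean [ 423.5 -126.1]
vial 89 z 0.036 c [391.6 125.8] size [24.9 24.9] ang 42.86 mean [391.6 124.6]
stand 475 z 0.0618 c [419.7  33.2] size [58.8 78.6] ang 17.23 mean [419.9  33.3]
phone 1472 z 0.01 c [ 540.8 -484.5] size [114.6 191.6] ang 85.64 mean [ 535.7 -481. ]
beaker 343 z 0.0564 c [433.6 443.7] size [59.2 57.9] ang 88.43 mean [433.4 448.9]
tipbox 1672 z 0.0506 c [655.9 449.8] size [147.1  92.5] ang 82.47 mean [648.6 433.7]
hood S 3543 z 0.122 c [624.4 -88.1] size [155.2 141.7] ang 86.51 mean [620.3 -94.7]
round S 863 z 0.0433 c [ 426.3 -196.5] size [102.3  68.9] ang 71.39 mean [ 419.1 -213.6]
square S 562 z 0.0428 c [435.5 257.6] size [74.9 70. ] ang 78.16 mean [434.4 254.9]
hoodsides S 1227 z 0.0943 c [625.9 -53.3] size [225.5 141.4] ang 86.74 mean [600.1 -96.3]
round win 174 z nan c [ 422.1 -207.4] size [35.6 34.8] ang 88.32 mean [ 421.2 -208.2]
sq win 208 z 0.0449 c [435.  262.8] size [36.2 35. ] ang 76.75 mean [435.  262.8]
```

```bash
cat > go.py <<'E'
import sys
from h import *
from scipy.spatial.transform import Rotation as R
o=r.get_obs(); Q=R.from_quat(o['orientation'])
a=[float(x) for x in sys.argv[1:]]
d=Q.inv().apply(np.array(a[:3])-o['eef_pos'])*1000
print('t',o['clock'],'eef',np.round(o['eef_pos'],4),'F',np.round(o['ft_force'],2),'shift',np.round(d,1))
y=Q.apply([0,1,0]); print('tool y yaw',np.degrees(np.arctan2(y[1],y[0])),'az for 86.85:',np.degrees(np.arctan2(y[1],y[0]))-86.85)
E
python3 go.py .6145 -.206 .231
```

```text
t 0.1 eef [0.1629 0.4988 0.2309] F [-0.46  0.33  0.42] shift [-6.481e+02 -5.297e+02  2.000e-01]
tool y yaw 71.904853166782 az for 86.85: -14.94514683321799
```

{"fn": "servo_tool", "kwargs": {
  "rows": [
    [[1,-40,-33,0,0,0,-1],[1,-81,-66,0,0,0,-2],[1,-121,-99,0,0,0,-3],[1,-162,-132,0,0,0,-4],[1,-202,-165,0,0,0,-5],[1,-243,-199,0,0,0,-6],[1,-283,-232,0,0,0,-7],[1,-324,-265,0,0,0,-8]]
  ]
}}

```text
clock: 1.1
eef_pos: [0.3893, 0.1449, 0.2313]
orientation: [0.088, 0.996, 0.0, 0.0]
ft_force: [-0.2, 1.9, 0.5]
grip_width: -0.0001
```

```bash
python3 go.py .6145 -.206 .231
```

```text
t 1.1 eef [0.3893 0.1449 0.2313] F [-0.19  1.87  0.49] shift [-2.831e+02 -3.062e+02  2.000e-01]
tool y yaw 79.93911132161462 az for 86.85: -6.910888678385376
```

{"fn": "servo_tool", "kwargs": {
  "rows": [
    [[1,-40,-44,0,0,0,-1],[1,-81,-88,0,0,0,-2],[1,-121,-131,0,0,0,-3],[1,-162,-175,0,0,0,-4],[1,-202,-219,0,0,0,-5],[1,-243,-262,0,0,0,-6],[1,-283,-306,0,0,0,-7],[1,-283,-306,0,0,0,-7]]
  ]
}}

```text
clock: 2.1
eef_pos: [0.6148, -0.2076, 0.2291]
orientation: [0.028, 1.0, 0.0, -0.001]
ft_force: [-0.2, -0.2, 1.4]
grip_width: -0.0003
```

```bash
python3 go.py .6145 -.206 .091
```

```text
t 2.1 eef [ 0.6148 -0.2076  0.2291] F [-0.22 -0.17  1.38] shift [1.000e-01 1.500e+00 1.381e+02]
tool y yaw 86.74638503889324 az for 86.85: -0.10361496110675716
```

{"fn": "servo_tool", "kwargs": {
  "rows": [
    [[1,0,0,25,0,0,0],[1,0,0,50,0,0,0],[1,0,0,75,0,0,0],[1,0,0,95,0,0,0],[1,0,0,115,0,0,0],[1,0,0,130,0,0,0],[1,0,0,138,0,0,0],[1,0,0,138,0,0,0]]
  ]
}}

```text
clock: 3.1
eef_pos: [0.6135, -0.2042, 0.0931]
orientation: [0.027, 1.0, 0.0, -0.0]
ft_force: [0.5, -1.1, 0.2]
grip_width: -0.0
```

```bash
python3 go.py .6222 -.0815 .091
python3 - <<'E'
from h import *
a=grab('top')['img'];b=grab('side')['img']
cv2.imwrite('pics/c1.png',np.hstack([cv2.resize(a[140:330,220:440],(440,380)),cv2.resize(b[170:360,280:460],(360,380))])[...,::-1])
E
```

```text
t 3.1 eef [ 0.6135 -0.2042  0.0931] F [ 0.47 -1.07  0.19] shift [ -2.  122.9   2.2]
tool y yaw 86.90987463887429 az for 86.85: 0.05987463887429101
```

View pics/c1.png

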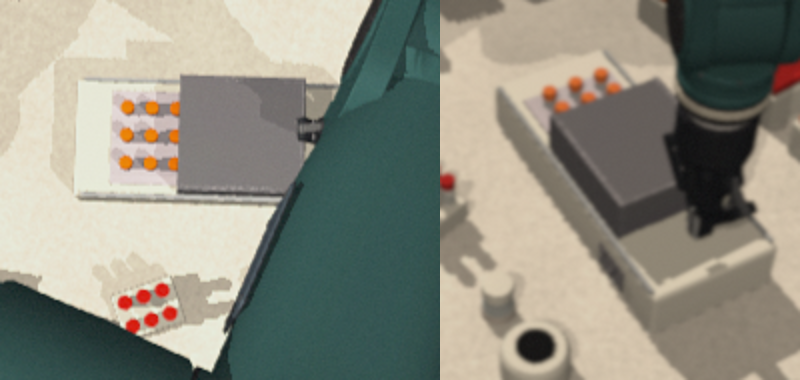

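The fingers are closed above the bare deck, behind the hood face and near its centreline. I'll push the first part now.

{"fn": "servo_tool", "kwargs": {
  "rows": [
    [[1,0,12,1,0,0,0],[1,0,24,1,0,0,0],[1,0,36,1,0,0,0],[1,-1,50,1,0,0,0],[1,-1,64,1,0,0,0],[1,-1,78,1,0,0,0],[1,-1,92,1,0,0,0],[1,-1,102,1,0,0,0]]
  ]
}}

```text
clock: 4.2
eef_pos: [0.6203, -0.1015, 0.0923]
orientation: [0.027, 1.0, 0.0, 0.0]
ft_force: [-0.9, -2.2, 1.3]
grip_width: -0.0001
```

{"fn": "servo_tool", "kwargs": {
  "rows": [
    [[1,0,3,0,0,0,0],[1,0,6,0,0,0,0],[1,0,9,0,0,0,0],[1,0,12,0,0,0,0],[1,0,14,0,0,0,0],[1,0,16,0,0,0,0],[1,0,17,0,0,0,0],[1,0,17,0,0,0,0]]
  ]
}}

```text
clock: 5.2
eef_pos: [0.6212, -0.0854, 0.0922]
orientation: [0.027, 1.0, 0.0, -0.0]
ft_force: [1.3, -1.1, 0.5]
grip_width: 0.0001
```

```bash
python3 go.py .6222 -.0815 .091
python3 - <<'E'
from h import *
f=grab('side');S=pts(f)
u=np.arange(640)[None];v=np.arange(480)[:,None]
cv2.imwrite('pics/c2.png',cv2.resize(f['img'][150:350,260:460],(600,600))[...,::-1])
W=pts(grab('top'))
for n,P in(('S',S),('T',W)):
    m=(abs(P[...,2]-.122)<.003)&(abs(P[...,0]-.625)<.09)&(P[...,1]>-.2)&(P[...,1]<.2)
    q=(P[m][:,:2]-[.6225,-.0615])@np.array([.055,.9985]); print(n,len(q),np.percentile(q,[0,1,5,50,95,99,100]).round(4))
E
```

```text
t 5.2 eef [ 0.6212 -0.0854  0.0922] F [ 1.28 -1.08  0.52] shift [-0.8  4.   1.2]
tool y yaw 86.91311642052906 az for 86.85: 0.06311642052907018
S 1756 [-0.0409 -0.0148 -0.0087  0.0675  0.1302  0.1354  0.1385]
T 1863 [0.0362 0.0399 0.0478 0.0959 0.1356 0.1392 0.1403]
```

View pics/c2.png

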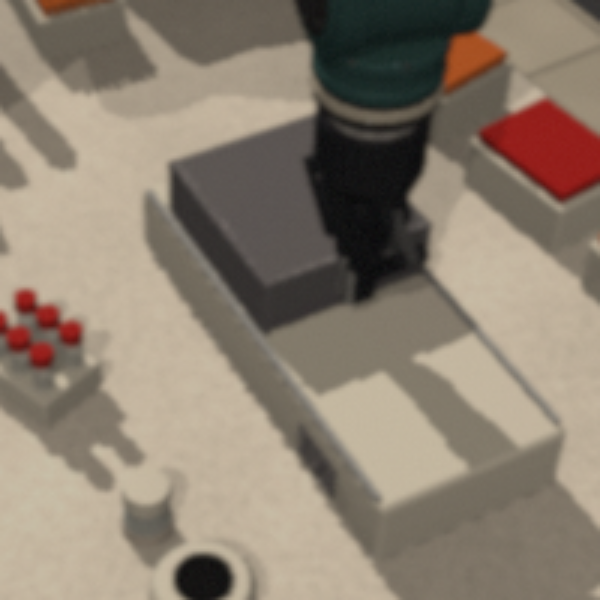

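The hood's far edge is at about 140 mm of 145, so it still has about 5 mm to go. I'll creep on until the force rises at the stop.

{"fn": "servo_tool", "kwargs": {
  "rows": [
    [[1,0,2,0,0,0,0],[1,0,3,0,0,0,0],[1,0,4,0,0,0,0],[1,0,5,0,0,0,0],[1,0,6,0,0,0,0],[1,0,7,0,0,0,0],[1,0,7,0,0,0,0],[1,0,7,0,0,0,0]]
  ]
}}

```text
clock: 6.3
eef_pos: [0.6213, -0.0806, 0.0922]
orientation: [0.028, 1.0, -0.002, -0.0]
ft_force: [-2.1, -16.7, -3.0]
grip_width: 0.0001
```

The force jumped to 17 N, so the hood is against its stop. I'll back off and rise.

{"fn": "servo_tool", "kwargs": {
  "rows": [
    [[1,0,0,0,0,0,0],[1,0,-8,0,0,0,0],[1,0,-20,0,0,0,0],[1,0,-35,0,0,0,0],[1,0,-45,-20,0,0,0],[1,0,-50,-50,0,0,0],[1,0,-55,-85,0,0,0],[1,0,-55,-100,0,0,0]]
  ]
}}

```text
clock: 7.3
eef_pos: [0.619, -0.1346, 0.194]
orientation: [0.027, 1.0, -0.0, 0.001]
ft_force: [0.4, -0.1, 0.0]
grip_width: 0.0
```

```bash
python3 go.py .421 -.2075 .19
python3 - <<'E'
from h import *
for n in('side','top'):
    P=pts(grab(n))
    m=(abs(P[...,2]-.122)<.003)&(abs(P[...,0]-.625)<.09)&(P[...,1]>-.2)&(P[...,1]<.2)
    q=(P[m][:,:2]-[.6225,-.0615])@np.array([.055,.9985]); print(n,len(q),np.percentile(q,[0,1,5,50,95,99,100]).round(4))
E
```

```text
t 7.3 eef [ 0.619  -0.1346  0.194 ] F [ 0.44 -0.07  0.01] shift [193.7 -83.7   3.6]
tool y yaw 86.8603554835419 az for 86.85: 0.010355483541900412
side 2573 [-0.0107 -0.0083 -0.0024  0.0645  0.1323  0.1395  0.1436]
top 3095 [-0.0049 -0.0029  0.0039  0.0717  0.1374  0.1433  0.1449]
```

The hood now spans −4.9 to 144.9 mm, which is fully shut. Next is the round switch.

{"fn": "servo_tool", "kwargs": {
  "rows": [
    [[1,32,-14,0,0,0,0],[1,65,-28,0,0,0,0],[1,97,-42,0,0,0,0],[1,129,-56,0,0,0,0],[1,161,-70,0,0,0,0],[1,194,-84,0,0,0,0],[1,194,-84,0,0,0,0],[1,194,-84,0,0,0,0]]
  ]
}}

```text
clock: 8.4
eef_pos: [0.4204, -0.2067, 0.1916]
orientation: [0.027, 1.0, 0.0, -0.0]
ft_force: [1.1, -1.1, 0.2]
grip_width: -0.0003
```

```bash
python3 go.py .421 -.2075 .072
python3 - <<'E'
from h import *
f=grab('side');cv2.imwrite('pics/c3.png',cv2.resize(f['img'][200:400,220:420],(600,600))[...,::-1])
E
```

```text
t 8.4 eef [ 0.4204 -0.2067  0.1916] F [ 1.11 -1.13  0.25] shift [ -0.7  -0.8 119.6]
tool y yaw 86.89530125313914 az for 86.85: 0.04530125313914368
```

View pics/c3.png

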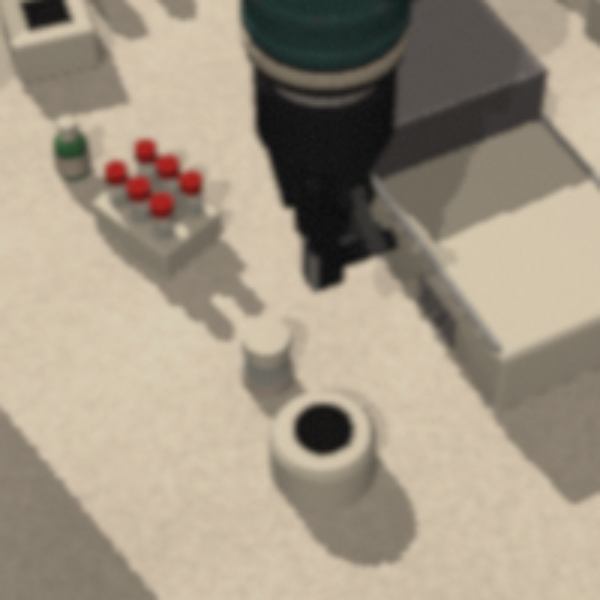

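The fingertips at (320,285) in the crop are directly above the window at (323,428), and nothing is in the way. I'll descend, then hold.

{"fn": "servo_tool", "kwargs": {
  "rows": [
    [[1,-1,-1,25,0,0,0],[1,-1,-1,50,0,0,0],[1,-1,-1,75,0,0,0],[1,-1,-1,92,0,0,0],[1,-1,-1,104,0,0,0],[1,-1,-1,112,0,0,0],[1,-1,-1,117,0,0,0],[1,-1,-1,118,0,0,0]]
  ]
}}

```text
clock: 9.45
eef_pos: [0.4213, -0.208, 0.0743]
orientation: [0.027, 1.0, -0.0, 0.0]
ft_force: [0.6, -0.5, 0.9]
grip_width: -0.0001
```

{"fn": "servo_tool", "kwargs": {
  "rows": [
    [[1,0,0,0,0,0,0],[1,0,0,0,0,0,0],[1,0,0,0,0,0,0],[1,0,0,0,0,0,0],[1,0,0,0,0,0,0],[1,0,0,0,0,0,0],[1,0,0,0,0,0,0],[1,0,0,0,0,0,0]]
  ]
}}

```text
clock: 10.45
eef_pos: [0.4213, -0.208, 0.0743]
orientation: [0.027, 1.0, 0.0, -0.0]
ft_force: [-0.3, 0.8, -0.4]
grip_width: -0.0001
```

```bash
python3 go.py .421 -.2075 .072
python3 - <<'E'
from h import *
f=grab('side');cv2.imwrite('pics/c4.png',cv2.resize(f['img'][200:400,220:420],(600,600))[...,::-1])
E
```

```text
t 10.45 eef [ 0.4213 -0.208   0.0743] F [-0.25  0.81 -0.44] shift [0.3 0.4 2.3]
tool y yaw 86.90514760206383 az for 86.85: 0.055147602063840395
```

View pics/c4.png

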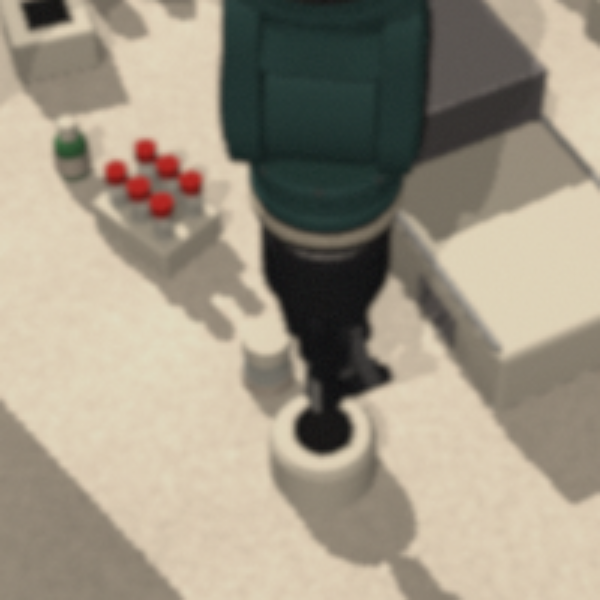

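{"fn": "servo_tool", "kwargs": {
  "rows": [
    [[1,0,0,0,0,0,0],[1,0,0,0,0,0,0],[1,0,0,0,0,0,0],[1,0,0,0,0,0,0],[1,0,0,0,0,0,0],[1,0,0,0,0,0,0],[1,0,0,0,0,0,0],[1,0,0,0,0,0,0]]
  ]
}}

```text
clock: 11.5
eef_pos: [0.4213, -0.208, 0.0743]
orientation: [0.027, 1.0, -0.0, 0.0]
ft_force: [-0.1, 0.3, 0.0]
grip_width: -0.0001
```

The fingertips held still about 29 mm above the window for about 2.1 s with no contact. Now I'll withdraw.

{"fn": "servo_tool", "kwargs": {
  "rows": [
    [[1,0,0,-30,0,0,0],[1,0,0,-70,0,0,0],[1,0,0,-110,0,0,0],[1,0,-10,-150,0,0,0],[1,0,-30,-180,0,0,0],[1,0,-60,-190,0,0,0],[1,0,-90,-190,0,0,0],[1,0,-100,-190,0,0,0]]
  ]
}}

```text
clock: 12.5
eef_pos: [0.4157, -0.309, 0.264]
orientation: [0.028, 1.0, 0.0, -0.0]
ft_force: [-0.1, 0.3, 0.2]
grip_width: -0.0006
```

{"fn": "servo_tool", "kwargs": {
  "rows": [
    [[1,0,0,0,0,0,0],[1,0,0,0,0,0,0],[1,0,0,0,0,0,0],[1,0,0,0,0,0,0],[1,0,0,0,0,0,0],[1,0,0,0,0,0,0],[1,0,0,0,0,0,0],[1,0,0,0,0,0,0]]
  ]
}}

```text
clock: 13.5
eef_pos: [0.4158, -0.3078, 0.2643]
orientation: [0.027, 1.0, 0.0, -0.0]
ft_force: [-1.3, -0.4, 0.4]
grip_width: 0.0003
```

```bash
python3 - <<'E'
from h import *
f=grab('top');P=pts(f);g=grab('side')
m=(abs(P[...,2]-.122)<.003)&(abs(P[...,0]-.625)<.09)&(P[...,1]>-.2)&(P[...,1]<.2)
q=(P[m][:,:2]-[.6225,-.0615])@np.array([.055,.9985]); print(np.percentile(q,[0,100]).round(4)); print(r.get_obs()['eef_pos'])
cv2.imwrite('pics/end.png',np.hstack([cv2.resize(f['img'],(400,300)),cv2.resize(g['img'],(400,300))])[...,::-1])
E
python3 m.py | grep -E 'jar|vial|stand|beaker|tipbox|phone|hood '
```

```text
[-0.005  0.145]
[ 0.41583754 -0.30786296  0.26425198]
hood 3673 z 0.122 c [627.7   8.3] size [150.3 139. ] ang 86.73 mean [626.7   8.5]
jar/vial 145 z 0.0502 c [ 423.6 -126.1] size [31.  31.6] ang 38.23 mean [ 423.4 -126.1]
vial 91 z 0.0356 c [391.8 125.2] size [24.6 25.5] ang 24.3 mean [391.7 124.2]
stand 494 z 0.0608 c [419.5  33.1] size [58.7 78.7] ang 16.66 mean [419.   33.3]
phone 1934 z 0.0109 c [ 509.6 -423.8] size [161.  344.7] ang 46.41 mean [ 515.3 -428.5]
beaker 345 z 0.0567 c [433.9 444.1] size [57.3 57.9] ang 74.05 mean [433.4 448.5]
tipbox 1669 z 0.0507 c [655.7 451.3] size [150.  92.] ang 82.1 mean [648.5 433.7]
hood S 6502 z 0.4382 c [ 537.3 -166. ] size [492.3 178.2] ang 60.26 mean [ 410.5 -315.5]
```

View pics/end.png

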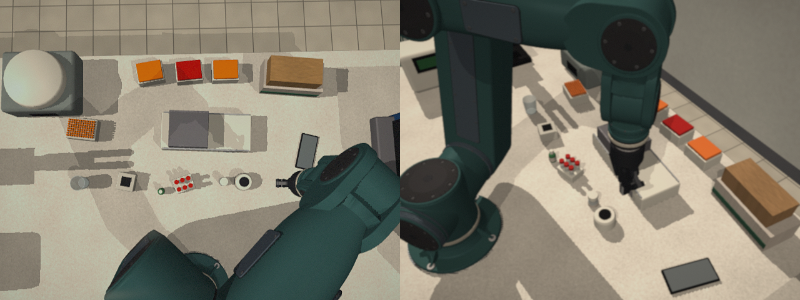

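The hood is shut over the tubes, every bystander is in place and the hand is well clear. The phone figure is disturbed because the arm overlaps that part of the top view; it looks unmoved in both pictures.

```bash
python3 -c "
from bench import r
print(r.sign_off())"
```

```text
the job is handed in; nothing more can be done
None
```

The job is done and handed in at about 13.6 s on the robot's clock; the hand-in reports no verdict. With the fingers closed I pushed the hood shut until the force rose to about 17 N at its stop. I then held the fingertips about 29 mm above the middle of the round switch for about 2.1 s, with no contact force seen. Finally I drew the hand about 300 mm away.

**Last checks:**
- **Hood:** the final top view puts it at −5 to +145 mm along the mixer, which is its fully shut position.
- **Bystanders:** the jar, vial, tube stand, beaker and tip box measure within about 2 mm of where they started.
- **Phone:** its final measurement was not usable because the arm overlapped that part of the top view. It looks unmoved in both pictures, and the arm never came down near it.
- **Square switch:** the hand was never low near it.

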